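# Clamp the undrilled planter in the drilling fixture

### The job

One of the two upside-down footed planters has no drain hole in its foot yet. Set that planter down gently, still upside down, on the grey fixture so that it stands home in the nest against both V stops, and let go of it; then swing the hold-down arm fully over it, and then turn the torque knob clockwise until it clicks past its detent and stays there. Leave the drilled planter where it stands.

Things in the scene. Friction and masses are not known exactly. Their poses are not given: they have to be found in the camera images.
- pot_plain: planter WITHOUT drain hole (its foot ends in a plain flat disc), celadon ceramic, about 0.4 kg, upside down on its rim: rim 96 mm across at the bottom, tapering up to a straight round foot 56 mm across from 74 to 110 mm height (grip this from above). Origin: centre of the underside; z up. Starts left or right of the fixture, the drilled one on the other side
- pot_drilled: the planter that is already drilled: same size and glaze, but with a dark round drain hole 24 mm across in the end of its foot. Origin: centre of the underside. Leave alone
- nest (a point): nest centre on top of the fixture's 14 mm base plate, where the planter's origin belongs. x away from the robot (fixture yaw up to 0.25 rad), y left, z up. Two V stops 22 mm high beyond it at +-0.8 rad from +x; a planter at the centre clears both by about 2 mm. Hold-down post 95 mm away along +x, 150 mm high; knob console on the -y side, knob 160 mm from the nest, 112 mm high
- holddown_handle (a point): middle of the grip of the hold-down arm's handle: an upright black pin 16 mm in diameter, grip centre 196 mm above the table, pin from 166 to 216 mm; the pin is 135 mm from the hinge axis
- holddown_hinge (a point): hinge axis (vertical) of the aluminium hold-down arm, at the underside of the arm, 150 mm above the table; 95 mm from the nest centre along the fixture's +x
- holddown (a joint): angle of the hold-down arm, rad: 0 = fully closed at its stop, arm pointing along the fixture's -x from the hinge, its ring over the nest; grows (clockwise from above) as it swings open towards the fixture's +y, up to 1.7. Starts open; stays where it is left (friction about 0.1 N m). Clears a planter in the nest by 10 mm, until the knob draws it down
- knob_grip (a point): grip point of the torque knob: on its axis, in its bar grip. The bar is 68 mm long, 18 mm thick, stands 39 mm above a 70 mm black disc; this point is 16 mm below the bar's top. Axes turn with the knob: z = knob axis, out of the console (leans 32 degrees from vertical to the fixture's -y), x along the bar to its pointer, y across the bar (fingers close along y)
- torque_knob (a joint): angle of the torque knob, rad, growing clockwise looking at the knob: it rests at 0; a spring detent resists with up to 0.3 N m, is passed at 0.6, then the knob snaps on to rest at 1.2 (tick marks on the console show both rest positions; a stop lies at 1.32). Let go before 0.6 it springs back to 0
Things that resemble listed ones, but are neither listed nor needed, are in the scene too. Leave any purple or yellow look-alike of the pot_plain alone.

How it is judged (in metres and radians):
On the way, in this order (a step that is already met when the one before it is completed fails the run):
1. the undrilled planter stands upside down in the nest, released (horizontal distance between pot_plain and nest below 0.008 m and z of pot_plain in the frame of nest between -0.005 and 0.005 m and angle between pot_plain's own z axis and vertical below 0.06 rad and contact force between the fingers and pot_plain below 0.3 N), for 0.2 s.
2. the hold-down arm is swung fully over the planter in the nest (horizontal distance between pot_plain and nest below 0.008 m and z of pot_plain in the frame of nest between -0.005 and 0.005 m and angle between pot_plain's own z axis and vertical below 0.06 rad and value of joint holddown below 0.08 rad), for 0.2 s.
3. the torque knob is turned past its click with planter and arm in place (all of step 2 and value of joint torque_knob above 1.1 rad), for 0.2 s.
At the end, for the whole second after the job is handed in: The undrilled planter stands at rest upside down in the nest (axis within 8 mm of the nest centre, underside within 5 mm of the plate, tilt under 0.06 rad), the hold-down arm is closed over it (under 0.08 rad) and the torque knob rests past its detent (1.1 to 1.29 rad), all let go (all of step 3 and contact force between the fingers and pot_plain below 0.3 N and value of joint torque_knob below 1.29 rad and linear speed of pot_plain below 0.02 m/s); the robot touches nothing.
It fails at once if the drilled planter is moved by more than 30 mm (distance of pot_drilled from where it was at the start of the episode above 0.03 m).
It fails at once if the planter is banged down on the fixture (over 80 N) (contact force between pot_plain and fixture above 80 N).
It also fails if it takes over 72 s, if anything falls off the work surface, if the arm or the gripper's body presses on something with over 40 N, if the wrist force passes 120 N, or if a joint passes its speed limit or range.

### The arm

A 6-joint arm with a two-finger parallel gripper is mounted at the origin on the work surface. World frame = base frame: x ahead of the robot, y to its left, z up, the work surface at z = 0. Lengths are in mm, angles in rad, forces in N, time in s.
With the tool pointing down it reaches from about 400 to 925 mm from the base axis. Payload 12.5 kg.
Tool frame: the origin (TCP) lies at the very end of the fingers, on their centre line; the grasp point (between the pads) lies 19 mm behind it; z points along the fingers, y is the line along which they close (so a half turn about z gives the same grasp; the last joint's range is limited). The gripper opens to 95 mm and grips with 3 to 60 N. Pads are 20 mm wide; open, the fingers measure 119 mm over their backs; the gripper's body (75 mm by 180 mm) begins 59 mm behind the grasp point.
Start: joints at [1.046, 0.491, 1.559, -0, 1.092, -0.106], TCP at [254.151, 571.011, 214.661] pointing down, gripper open.
Joint ranges: [-3.1, 3.1], [-0.84, 2.19], [0.05, 2.79], [-1.13, 4.28], [0.06, 2.93], [-2.69, 2.69]. Speed limits (rad/s): [2.22, 2.22, 2.79, 3.14, 3.14, 3.14].

### API

Orientations are given as a unit quaternion [x, y, z, w].
In Python, from workcell import * gives the robot as it stands.
- The arm moves only by the shell command python3 -m pendant 'ROWS'. ROWS is JSON, one flat list of numbers, 5 for each row, row after row: the opening, from -1 (shut) to 1 (fully open), then the shift along the tool's x, y, z in units of 75 mm (1.0 is 75 mm), then the turn about the tool's z in units of 360 degrees (1.0 is 360 degrees). A call has exactly 10 rows; each row shifts and turns the commanded pose from where the row before left it, along the tool's axes as they then stand; what a row does not reach is not made up. A row lasts 1/10 s, in which the tool goes at most 50 mm and 8.59 degrees, less where a joint would pass 70% of its speed; a pose out of reach is approached as far as the arm can. A call with a number of a shift or a turn outside -1 to 1 is refused whole. A call with a gripper value outside its range is refused whole. The fingers move at their own pace and stop on an object; the grip force is fixed at half the most. Time passes only in rows, so rows that do not move let the fingers close, or fill a call up. It gives the time, the measured TCP pose, the force, the opening and the grip force at its end, in the units of the state.
- observe(): the state, without advancing time (a new reading comes with each control period).
- grab_frame(name): name is "side" or "top"; returns the picture (384x512x3 uint8, red, green, blue); there is no depth.
- camera_model(name): a dict with "K" (3x3 intrinsics, pixels), "cam_to_world" (4x4, takes a point from camera to world coordinates). Camera axes: x right, y up, looking along -z (the intrinsics and any distortion apply to the point x, -y, -z); pixel columns grow to the right and rows downward; lengths in mm; the calibration is good to about 2 mm. A picture is of the moment at which its call begins. camera_model takes no time and is no camera call.
- hand_in(): hands the job in; it is judged then, once.
The state is a dict: "clock": time; "joint_pos": joint angles; "qd": joint speeds; "joint_efforts": joint torques, N m; "tool_pos": TCP position; "tool_rot": TCP orientation; "wrist_force": force on the tool from outside, world axes, zero at the start; "torque": the same for the moment, N m; "grip_width": opening from 0.0 (shut) to 1.0 (fully open); "grip_force": force on a finger pad.
Only numpy, scipy, OpenCV 4.12 (cv2) and the standard library are available. Lean on these libraries where they do the work, as an engineer would, in place of code of your own. Each camera call takes 0.05 s, during which the arm holds its last target. There are 200 camera calls.

## Working session

There is one attempt and no reset: what is moved stays moved. The work goes in short steps, Python scripts to look and compute and a shell command to move; the robot and the scene stay as the last step left them, time stands still between calls to the robot, and variables do not carry over. Pictures are saved under pics/ and viewed, at most 10 in all, crops included, and the job is handed in when it is done.

```bash
ls; mkdir -p pics
cat > h.py <<'E'
from workcell import *
import numpy as np, cv2
from scipy.spatial.transform import Rotation as R
def ray(cam,u,v):
    m=camera_model(cam);K=np.array(m["K"]);T=np.array(m["cam_to_world"])
    d=np.array([(u-K[0,2])/K[0,0],-(v-K[1,2])/K[1,1],-1]);return T[:3,3],T[:3,:3]@d
def onz(cam,u,v,z):
    o,d=ray(cam,u,v);return o+d*(z-o[2])/d[2]
def proj(cam,p):
    m=camera_model(cam);K=np.array(m["K"]);T=np.array(m["cam_to_world"])
    q=T[:3,:3].T@(np.array(p,float)-T[:3,3]);return np.array([K[0,2]+K[0,0]*q[0]/-q[2],K[1,2]+K[1,1]*-q[1]/-q[2]])
def snap(cam,name):
    im=np.array(grab_frame(cam));cv2.imwrite(f"pics/{name}.png",im[:,:,::-1]);return im
E
python3 - <<'E'
from h import *
a=snap("top","top0");b=snap("side","side0")
for c in("top","side"):print({k:np.array(v).round(3).tolist() for k,v in camera_model(c).items() if k!='name'})
s=observe();print(s["tool_pos"],s["tool_rot"],s["grip_width"],s["clock"])
E
```

```text
pics
{'K': [[366.913, 0.0, 256.831], [0.0, 366.913, 189.853], [0.0, 0.0, 1.0]], 'cam_to_world': [[-0.007, 0.997, -0.078, 391.098], [-1.0, -0.007, -0.001, -63.684], [-0.001, 0.078, 0.997, 1365.723], [0.0, 0.0, 0.0, 1.0]]}
{'K': [[364.222, 0.0, 250.319], [0.0, 364.222, 191.283], [0.0, 0.0, 1.0]], 'cam_to_world': [[0.897, 0.314, -0.313, 185.4], [-0.443, 0.614, -0.654, -683.63], [-0.013, 0.724, 0.689, 795.747], [0.0, 0.0, 0.0, 1.0]]}
[254.04563688 570.81962574 214.1125688 ] [ 2.07873724e-01  9.78155550e-01 -4.59326419e-04 -1.54219498e-04] 0.9993975128480438 0.1
```

View pics/top0.png

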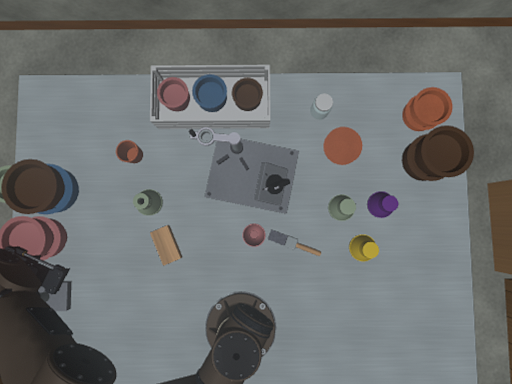

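View pics/side0.png

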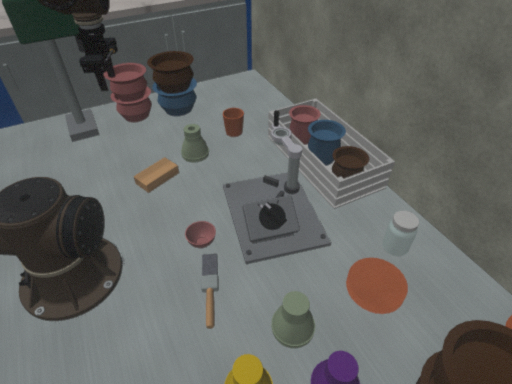

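The top view shows two celadon pots at (148,202) and (343,207). The purple (382,204) and yellow (364,248) look-alikes are to be left alone. The fixture is at about (252,175), with the hold-down post at (235,140), the handle near (192,132) and the knob at (276,184). I'll check the choice of pot in a close crop.

Run:
```python
import cv2,numpy as np
t=cv2.imread("pics/top0.png");s=cv2.imread("pics/side0.png")
def c(im,u,v,w,h,W,H):return cv2.resize(im[v-h//2:v+h//2,u-w//2:u+w//2],(W,H),interpolation=cv2.INTER_CUBIC)
A=np.vstack([c(t,148,202,40,40,200,200),c(t,343,207,40,40,200,200),c(s,195,142,40,40,200,200)])
B=c(t,245,168,120,120,600,600)
cv2.imwrite("pics/c1.png",np.hstack([A,B]))
cv2.imwrite("pics/c2.png",c(s,280,190,150,112,800,600))
```

```text
(no output)
```

View pics/c1.png

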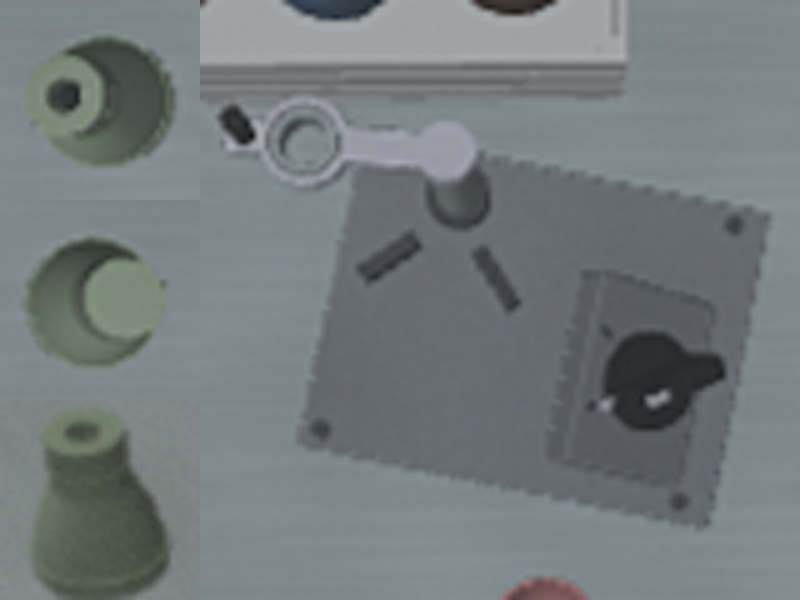

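View pics/c2.png

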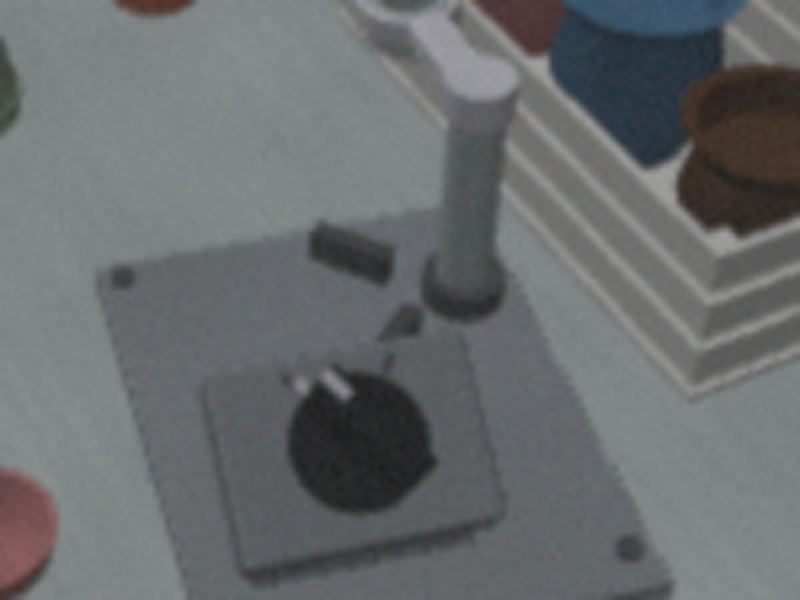

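The crop settles it. The left pot (148,202) has the dark drain hole. The right pot (343,207) ends in a plain disc, so it is pot_plain. Next I'll measure.

```bash
cat >> h.py <<'E'
def tri(ut,us):
    o1,d1=ray("top",*ut);o2,d2=ray("side",*us)
    s=np.linalg.lstsq(np.c_[d1,-d2],o2-o1,rcond=None)[0]
    a=o1+s[0]*d1;b=o2+s[1]*d2;return (a+b)/2,np.linalg.norm(a-b)
def blobs(mask,box,amin=6):
    u0,v0,u1,v1=box;m=np.zeros(mask.shape,np.uint8);m[v0:v1,u0:u1]=mask[v0:v1,u0:u1]
    n,_,st,c=cv2.connectedComponentsWithStats(m);return [(st[i,4],c[i].round(1).tolist(),st[i,:4].tolist()) for i in range(1,n) if st[i,4]>=amin]
E
python3 - <<'E'
from h import *
t=cv2.imread("pics/top0.png");s=cv2.imread("pics/side0.png")
for n,im in(("t",t),("s",s)):
    h=cv2.cvtColor(im,cv2.COLOR_BGR2HSV)
    pts=dict(t=[(230,185),(200,240),(222,160),(343,207),(348,206),(237,138),(265,175)],s=[(250,210),(200,280),(270,182),(294,300),(296,150),(277,117)])[n]
    print(n,[(p,h[p[1],p[0]].tolist()) for p in pts])
h=cv2.cvtColor(t,cv2.COLOR_BGR2HSV);V=h[...,2]
print("dark",blobs((V<72).astype(np.uint8),(186,125,305,220)))
print("bright",blobs((V>165).astype(np.uint8),(186,127,305,220)))
g=((h[...,0]>40)&(h[...,0]<75)&(h[...,1]>45)).astype(np.uint8)
print("green",blobs(g,(325,190,362,225)))
g2=g*(V>125).astype(np.uint8);print("foot",blobs(g2,(325,190,362,225)))
pl=((V<118)).astype(np.uint8)
print("plate",blobs(pl,(200,130,305,220),50))
k=pl.copy();k[:,:200]=0;k[:130]=0;k[220:]=0;k[:,305:]=0
c=max(cv2.findContours(k,0,2)[0],key=cv2.contourArea);r=cv2.minAreaRect(c);print(r,cv2.boxPoints(r).round(1).tolist())
hs=cv2.cvtColor(s,cv2.COLOR_BGR2HSV);Vs=hs[...,2]
print("sdark",blobs((Vs<60).astype(np.uint8),(215,105,330,260)))
print("sbright",blobs((Vs>165).astype(np.uint8),(215,120,305,260)))
gs=((hs[...,0]>40)&(hs[...,0]<75)&(hs[...,1]>40)).astype(np.uint8)
print("sgreen",blobs(gs,(265,285,320,350)),blobs(gs*(Vs>125).astype(np.uint8),(265,285,320,350)))
E
```

```text
t [((230, 185), [108, 22, 115]), ((200, 240), [100, 22, 142]), ((222, 160), [110, 22, 71]), ((343, 207), [53, 33, 140]), ((348, 206), [55, 33, 139]), ((237, 138), [115, 20, 165]), ((265, 175), [107, 19, 93])]
s [((250, 210), [100, 16, 97]), ((200, 280), [90, 12, 129]), ((270, 182), [120, 5, 48]), ((294, 300), [51, 38, 126]), ((296, 150), [120, 10, 155]), ((277, 117), [15, 13, 40])]
dark [(np.int32(29), [192.2, 132.8], [189, 130, 7, 7]), (np.int32(16), [238.4, 150.4], [232, 146, 11, 7]), (np.int32(21), [223.2, 160.0], [218, 156, 11, 8]), (np.int32(6), [244.3, 164.0], [243, 162, 3, 5]), (np.int32(302), [275.9, 183.3], [266, 174, 24, 20])]
bright [(np.int32(10), [196.4, 135.0], [195, 132, 3, 6]), (np.int32(39), [220.7, 139.2], [209, 133, 24, 11]), (np.int32(47), [234.0, 136.6], [228, 133, 12, 10]), (np.int32(10), [221.4, 134.9], [217, 134, 9, 2])]
green []
foot []
plate [(np.int32(5108), [252.5, 174.7], [205, 138, 94, 76])]
((251.73226928710938, 173.30886840820312), (83.40936279296875, 64.88385009765625), 11.56013011932373) [[204.39999389648438, 196.6999969482422], [217.39999389648438, 
[... 367 characters left out ...]
]), (np.int32(13), [298.7, 297.5], [297, 294, 5, 7]), (np.int32(19), [288.3, 303.2], [284, 299, 9, 8]), (np.int32(32), [301.5, 307.8], [298, 302, 9, 14]), (np.int32(12), [289.1, 310.4], [286, 308, 7, 6]), (np.int32(7), [294.0, 312.6], [293, 311, 3, 4]), (np.int32(20), [280.4, 320.2], [278, 316, 7, 9]), (np.int32(11), [275.5, 323.4], [274, 320, 4, 7]), (np.int32(16), [284.2, 325.4], [280, 321, 8, 8]), (np.int32(6), [275.0, 331.8], [274, 330, 3, 4]), (np.int32(6), [281.2, 334.3], [280, 333, 3, 3])] [(np.int32(9), [289.6, 295.7], [287, 294, 6, 4]), (np.int32(12), [298.8, 297.4], [297, 294, 5, 7]), (np.int32(18), [288.3, 303.1], [284, 299, 9, 8]), (np.int32(6), [300.8, 303.0], [299, 302, 5, 3])]
```

Run:
```python
from h import *
t=cv2.imread("pics/top0.png");s=cv2.imread("pics/side0.png")
def gm(im,box):
    b=cv2.GaussianBlur(im,(3,3),0).astype(int);m=((b[...,1]-b[...,0]>6)&(b[...,1]-b[...,2]>3)).astype(np.uint8)
    return m,b[...,1]
m,V=gm(t,0);B=(320,185,365,228)
print("green",blobs(m,B,50));f=m*(V>128).astype(np.uint8);print("foot",blobs(f,B,30))
for (a,c,bx) in blobs(f,B,30): print("foot xy bbox-centre",onz("top",bx[0]+bx[2]/2-.5,bx[1]+bx[3]/2-.5,110).round(1),"cen",onz("top",*c,110).round(1),bx[2]/(.2918*1.0))
k=m.copy();k[:185]=0;k[228:]=0;k[:,:320]=0;k[:,365:]=0
c=max(cv2.findContours(k,0,2)[0],key=cv2.contourArea)[:,0]
# rim: fit circle to left half of the outline
w=np.array([onz("top",u,v,3)[:2] for u,v in c if u<341]);
A=np.c_[2*w,np.ones(len(w))];x=np.linalg.lstsq(A,(w**2).sum(1),rcond=None)[0];print("rim fit",x[:2].round(1),"r",np.sqrt(x[2]+(x[:2]**2).sum()).round(1))
ms,Vs=gm(s,0);B=(262,285,322,350);print("sgreen",blobs(ms,B,50));fs=ms*(Vs>118).astype(np.uint8);print("sfoot",blobs(fs,B,20))
C=np.array([onz("top",*p,14)[:2] for p in [(204.4,196.7),(217.4,133.2),(299.1,149.9),(286.1,213.5)]]);print("corners",C.round(1).tolist())
e=[C[1]-C[0],C[2]-C[3],C[0]-C[3],C[1]-C[2]];print("yaw",[np.arctan2(*(v[::-1])).round(3) for v in e[:2]],[(np.arctan2(v[1],v[0])-np.pi/2).round(3) for v in e[2:]],[np.linalg.norm(v).round(1) for v in e])
H=tri((192.2,132.8),(275.9,117.6));print("handle",H)
# post cap centre (crop-> px): top (445,150), side (480,82)
cap=tri((185+245/5,108+150/5),(205+480*150/800,134+82*112/600));print("cap",cap)
print("stops",[onz("top",*p,36).round(1).tolist() for p in[(223.2,160.0),(244.3,164.0)]],"post base",onz("top",237,149,20).round(1))
print("pointer tri",tri((185+457/5,108+397/5),(205+337*150/800,134+385*112/600)))
print("bar far end tri",tri((185+520/5,108+370/5),(205+432*150/800,134+460*112/600)))
print("drilled foot",onz("top",143.4,202,110).round(1))
```

```text
green [(np.int32(519), [341.5, 208.1], [328, 196, 28, 25])]
foot [(np.int32(181), [348.0, 206.4], [341, 199, 15, 15])]
foot xy bbox-centre [ 432.3 -374.3  110. ] cen [ 430.9 -374.3  110. ] 51.40507196710075
rim fit [ 428.3 -365.2] r 39.4
sgreen [(np.int32(1878), [293.1, 320.6], [271, 291, 45, 57])]
sfoot [(np.int32(504), [295.6, 302.0], [282, 291, 28, 23]), (np.int32(39), [272.9, 319.2], [271, 307, 9, 26])]
corners [[473.4, 130.9], [711.1, 83.2], [645.6, -221.4], [409.4, -169.8]]
yaw [np.float64(-0.198), np.float64(-0.215)] [np.float64(-0.21), np.float64(-0.212)] [np.float64(242.4), np.float64(241.8), np.float64(307.4), np.float64(311.5)]
handle (array([671.68594218, 145.28967407, 192.39642631]), np.float64(2.045715157273489))
cap (array([659.58981838,  11.0439733 , 166.30383594]), np.float64(2.518880482604501))
stops [[606.1, 59.5, 36.0], [590.8, -17.7, 36.0]] post base [649.6   9.7  20. ]
pointer tri (array([ 497.12475298, -129.36092549,  140.34551893]), np.float64(4.080450243785951))
bar far end tri (array([ 519.61872157, -174.90208132,  121.48477641]), np.float64(10.16427566887354))
drilled foot [450.9 325.9 110. ]
```

```bash
cat >> h.py <<'E'
YAW=-0.211
def goto(p,ang):  # ang: world angle of tool y line; prints tool-frame shift in units at current pose and turn
    s=observe();T=R.from_quat(s["tool_rot"]).as_matrix();d=np.array(p,float)-s["tool_pos"]
    y=T[:,1];a=np.arctan2(y[1],y[0]);dz=(ang-a+np.pi/2)%np.pi-np.pi/2   # world turn ccw, mod half turn
    print("pos",np.round(s["tool_pos"],1),"tilt",T[:,2].round(3),"d mm",d.round(1),"tool units",(T.T@d/75).round(3),"turn units (tool z down => -)",round(-dz/2/np.pi,4),"rot-first tool units",np.round((T@R.from_euler('z',-dz).as_matrix()).T@d/75,3),"F",np.round(s["wrist_force"],1),"w",round(s["grip_width"],3),round(s["grip_force"],1),"t",s["clock"],"q6",round(s["joint_pos"][5],2))
E
python3 - <<'E'
from h import *
print("rim",onz("top",340.9,208,2).round(1),"foot side",onz("side",295,299,110).round(1),tri((348,206.4),(295,299)))
print("disc",tri((275.9,183.3),(272.1,216.7)), "disc top@90",onz("top",275.9,183.3,90).round(1),"side@90",onz("side",272.1,216.7,90).round(1))
for p in[(531,-126.5,112)]:print(proj("top",p),proj("side",p))
goto((431.5,-374.3,230),np.pi/2+YAW)
E
```

```text
rim [ 428.6 -374.5    2. ] foot side [ 435.3 -367.2  110. ] (array([ 430.99631633, -371.85876084,  120.57783684]), np.float64(0.9869847297038904))
disc (array([ 513.00594764, -129.19154067,   92.66659357]), np.float64(1.404432537273179)) disc top@90 [ 513.9 -129.6   90. ] side@90 [ 513.6 -126.9   90. ]
[275.26295615 177.73916869] [278.17710201 208.60516208]
pos [254.  570.8 214.1] tilt [-0.    -0.001 -1.   ] d mm [ 177.5 -945.1   15.9] tool units [ -7.286 -10.551  -0.202] turn units (tool z down => -) -0.0331 rot-first tool units [ -4.953 -11.827  -0.202] F [0.2 0.2 0.2] w 0.999 0.0 t 0.1 q6 -0.11
```

```bash
python3 -m pendant '[1,0,0,-0.2,-0.0165, 1,-0.2,-0.2,0,-0.0166, 1,-0.45,-0.45,0,0, 1,-0.45,-0.45,0,0, 1,-0.45,-0.45,0,0, 1,-0.45,-0.45,0,0, 1,-0.45,-0.45,0,0, 1,-0.45,-0.45,0,0, 1,-0.45,-0.45,0,0, 1,-0.4,-0.4,0,0]'
python3 -c "
from h import *
goto((431,-373.5,230),np.pi/2+YAW)"
```

```text
clock: 1.1
tool_pos: [469.2, 234.0, 229.6]
tool_rot: [0.105, 0.994, -0.0, -0.0]
wrist_force: [0.7, 0.2, -0.5]
grip_width: 1.001
grip_force: 0.0
pos [469.2 234.  229.6] tilt [-0. -0. -1.] d mm [-3.820e+01 -6.075e+02  4.000e-01] tool units [-1.200e+00 -8.027e+00 -5.000e-03] turn units (tool z down => -) -0.0 rot-first tool units [-1.198e+00 -8.027e+00 -5.000e-03] F [ 0.7  0.2 -0.5] w 1.001 0.0 t 1.1 q6 -1.02
```

```bash
python3 -m pendant '[1,0.05,-0.3,0,0, 1,0,-0.5,0,0, 1,0,-0.5,0,0, 1,0,-0.5,0,0, 1,0,-0.5,0,0, 1,0,-0.5,0,0, 1,0,-0.5,0,0, 1,-0.1,-0.5,0,0, 1,-0.1,-0.5,0,0, 1,-0.1,-0.5,0,0]'
python3 -m pendant '[1,-0.15,-0.5,0,0, 1,-0.15,-0.5,0,0, 1,-0.15,-0.5,0,0, 1,-0.15,-0.5,0,0, 1,-0.15,-0.5,0,0, 1,-0.15,-0.4,0,0, 1,-0.05,-0.3,0,0, 1,0,-0.1,0,0, 1,0,0,0,0, 1,0,0,0,0]'
python3 - <<'E'
from h import *
goto((431,-373.5,79),np.pi/2+YAW)
a=snap("top","t1");b=snap("side","s1")
c=lambda im,u,v:cv2.resize(im[max(v-50,0):v+50,u-60:u+60],(400,333))
cv2.imwrite("pics/c3.png",np.hstack([c(a,350,200),c(b,294,300)])[:,:,::-1])
s=observe();print(proj("top",s["tool_pos"]),proj("side",s["tool_pos"]))
E
```

```text
clock: 2.1
tool_pos: [411.0, -121.5, 229.6]
tool_rot: [0.105, 0.994, 0.0, 0.0]
wrist_force: [1.3, 0.8, -0.6]
grip_width: 1.0
grip_force: 0.0
clock: 3.1
tool_pos: [429.1, -375.8, 229.5]
tool_rot: [0.105, 0.994, 0.0, -0.0]
wrist_force: [0.4, -0.2, 1.1]
grip_width: 1.002
grip_force: 0.0
pos [ 429.1 -375.8  229.5] tilt [-0.     0.001 -1.   ] d mm [   1.9    2.3 -150.5] tool units [-0.019  0.034  2.007] turn units (tool z down => -) 0.0001 rot-first tool units [-0.019  0.034  2.007] F [ 0.4 -0.2  1.1] w 1.002 0.0 t 3.1 q6 -2.2
[358.04110284 205.57580821] [299.3593781  270.06015913]
```

View pics/c3.png

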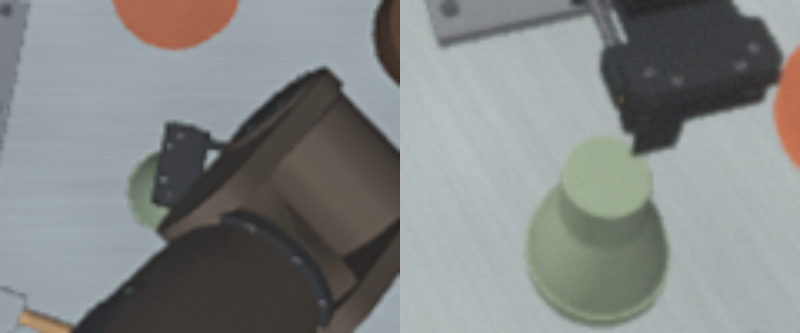

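The side view shows the plain foot disc directly below the open gripper, so I'll descend and grip.

```bash
python3 -m pendant '[1,-0.03,0.05,0.2,0, 1,0,0,0.3,0, 1,0,0,0.3,0, 1,0,0,0.3,0, 1,0,0,0.3,0, 1,0,0,0.2,0, 1,0,0,0.2,0, 1,0,0,0.15,0, 1,0,0,0.06,0, 1,0,0,0,0]'
python3 -m pendant '[-1,0,0,0,0, -1,0,0,0,0, -1,0,0,0,0, -1,0,0,0,0, -1,0,0,0,0, -1,0,0,0,0, -1,0,0,0,0, -1,0,0,0,0, -1,0,0,0,0, -1,0,0,0,0]'
```

```text
clock: 4.2
tool_pos: [432.3, -373.3, 78.7]
tool_rot: [0.105, 0.994, 0.0, -0.0]
wrist_force: [0.4, -0.6, 0.7]
grip_width: 1.0
grip_force: 0.0
clock: 5.2
tool_pos: [432.3, -373.6, 78.9]
tool_rot: [0.105, 0.994, 0.0, 0.0]
wrist_force: [-0.0, 1.3, 2.7]
grip_width: 0.583
grip_force: 30.0
```

Gripped, with a width of about 55 mm as expected. Lift and carry.

```bash
python3 -m pendant '[-1,0,0,-0.1,0, -1,0,0,-0.2,0, -1,0,0,-0.3,0, -1,0,0,-0.35,0, -1,0,0,-0.35,0, -1,0,0,-0.35,0, -1,0,0,-0.3,0, -1,0,0.1,-0.25,0, -1,0,0.2,-0.2,0, -1,0,0.3,0,0]'
python3 -m pendant '[-1,-0.05,0.4,0,0, -1,-0.05,0.4,0,0, -1,-0.05,0.45,0,0, -1,-0.05,0.45,0,0, -1,-0.05,0.45,0,0, -1,-0.05,0.45,0,0, -1,-0.05,0.45,0,0, -1,-0.05,0.45,0,0, -1,-0.05,0.4,0,0, -1,-0.04,0.4,0,0]'
python3 -m pendant '[-1,0,0.35,0,0, -1,0,0.25,0,0, -1,0,0.1,0,0, -1,0,0.03,0,0, -1,0,0,0,0, -1,0,0,0.2,0, -1,0,0,0.2,0, -1,0,0,0,0, -1,0,0,0,0, -1,0,0,0,0]'
python3 - <<'E'
from h import *
goto((556.7,31.7,96),np.pi/2+YAW)
a=snap("top","t2");b=snap("side","s2")
c=lambda im,u,v:cv2.resize(im[v-45:v+45,u-60:u+60],(400,300))
cv2.imwrite("pics/c4.png",np.hstack([c(a,240,165),c(b,265,165)])[:,:,::-1])
E
```

```text
clock: 6.2
tool_pos: [441.9, -329.5, 260.6]
tool_rot: [0.106, 0.994, -0.001, 0.001]
wrist_force: [0.5, 0.6, -4.8]
grip_width: 0.586
grip_force: 30.0
clock: 7.2
tool_pos: [544.7, -19.9, 258.7]
tool_rot: [0.105, 0.994, 0.0, -0.001]
wrist_force: [1.0, 0.0, -5.0]
grip_width: 0.579
grip_force: 30.0
clock: 8.2
tool_pos: [556.8, 31.1, 229.7]
tool_rot: [0.105, 0.994, 0.0, 0.001]
wrist_force: [0.2, 0.7, -3.9]
grip_width: 0.582
grip_force: 30.0
pos [556.8  31.1 229.7] tilt [ 0.001 -0.    -1.   ] d mm [-1.000e-01  6.000e-01 -1.337e+02] tool units [0.005 0.007 1.783] turn units (tool z down => -) -0.0001 rot-first tool units [0.005 0.007 1.783] F [ 0.2  0.7 -3.9] w 0.582 30.0 t 8.2 q6 -1.42
```

View pics/c4.png

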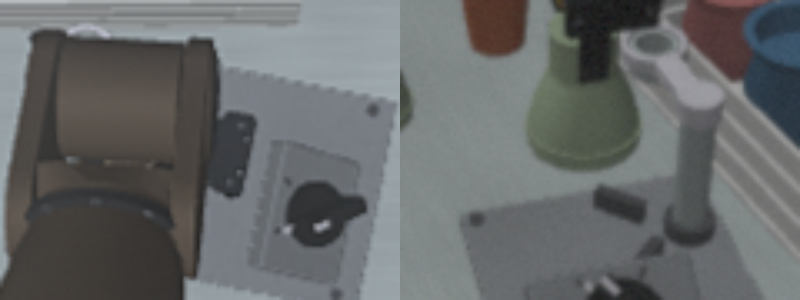

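The side view shows the pot hanging upright over the nest, clear of the post and V stops. I'll descend slowly to about 4 mm above the plate.

```bash
python3 -m pendant '[-1,0,0,0.2,0, -1,0,0,0.25,0, -1,0,0,0.25,0, -1,0,0,0.25,0, -1,0,0,0.25,0, -1,0,0,0.2,0, -1,0,0,0.15,0, -1,0,0,0.12,0, -1,0,0,0.1,0, -1,0,0,0,0]'
python3 - <<'E'
from h import *
goto((564.5,30,93),np.pi/2+YAW)
a=snap("top","t3");b=snap("side","s3")
c=lambda im,u,v:cv2.resize(im[v-45:v+45,u-60:u+60],(800,600))
cv2.imwrite("pics/c5.png",c(b,265,175)[:,:,::-1])
E
```

```text
clock: 9.3
tool_pos: [556.4, 31.6, 95.5]
tool_rot: [0.105, 0.994, 0.0, -0.0]
wrist_force: [-0.3, -0.3, -3.8]
grip_width: 0.588
grip_force: 30.0
pos [556.4  31.6  95.5] tilt [-0.001  0.    -1.   ] d mm [ 8.1 -1.6 -2.5] tool units [-0.11   0.002  0.034] turn units (tool z down => -) 0.0 rot-first tool units [-0.11   0.002  0.034] F [-0.3 -0.3 -3.8] w 0.588 30.0 t 9.3 q6 -1.42
```

View pics/c5.png

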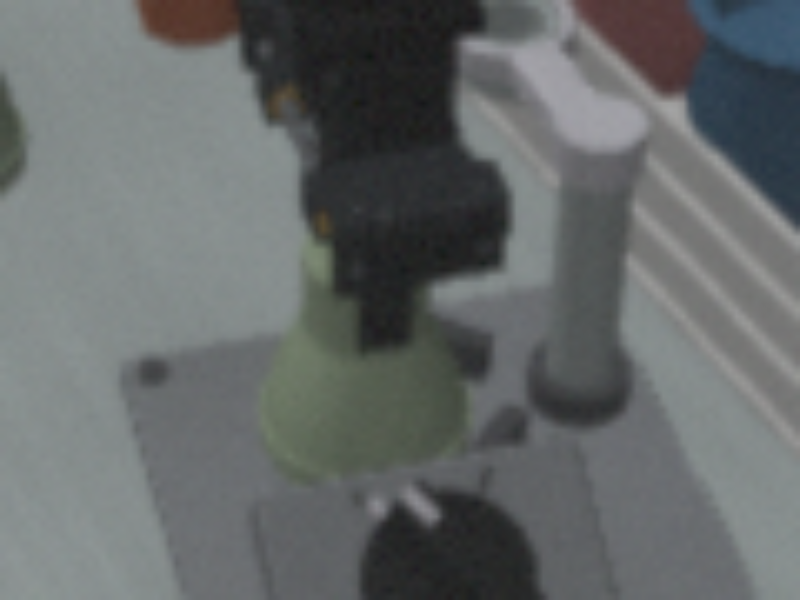

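Clear of both stops. Sliding gently along fixture +x and feeling for contact.

```bash
python3 -m pendant '[-1,-0.02,0,0,0, -1,-0.02,0,0,0, -1,-0.02,0,0,0, -1,-0.02,0,0,0, -1,0,0,0,0, -1,0,0,0,0, -1,0,0,0,0, -1,0,0,0,0, -1,0,0,0,0, -1,0,0,0,0]'
python3 -m pendant '[-1,-0.02,0,0,0, -1,0,0,0,0, -1,-0.02,0,0,0, -1,0,0,0,0, -1,-0.02,0,0,0, -1,0,0,0,0, -1,0,0,0,0, -1,0,0,0,0, -1,0,0,0,0, -1,0,0,0,0]'
```

```text
clock: 10.4
tool_pos: [562.4, 30.3, 96.1]
tool_rot: [0.105, 0.994, 0.0, 0.0]
wrist_force: [-0.1, 0.4, -5.3]
grip_width: 0.583
grip_force: 30.0
clock: 11.4
tool_pos: [566.8, 29.4, 96.1]
tool_rot: [0.105, 0.994, 0.0, -0.0]
wrist_force: [-0.8, 1.1, -5.7]
grip_width: 0.579
grip_force: 30.0
```

```bash
python3 -m pendant '[-1,-0.02,0,0,0, -1,0,0,0,0, -1,0,0,0,0, -1,0,0,0,0, -1,0,0,0,0, -1,0,0,0,0, -1,0,0,0,0, -1,0,0,0,0, -1,0,0,0,0, -1,0,0,0,0]'
python3 -m pendant '[-1,-0.02,0,0,0, -1,0,0,0,0, -1,0,0,0,0, -1,0,0,0,0, -1,0,0,0,0, -1,0,0,0,0, -1,0,0,0,0, -1,0,0,0,0, -1,0,0,0,0, -1,0,0,0,0]'
```

```text
clock: 12.4
tool_pos: [568.3, 29.2, 96.1]
tool_rot: [0.105, 0.994, 0.0, -0.0]
wrist_force: [-4.1, 4.3, -2.0]
grip_width: 0.58
grip_force: 30.0
clock: 13.4
tool_pos: [569.9, 29.0, 96.2]
tool_rot: [0.105, 0.994, 0.0, 0.0]
wrist_force: [-2.6, 4.2, -2.2]
grip_width: 0.586
grip_force: 30.0
```

Contact is with the -y stop only (reaction is -x, +y). I'll back off slightly and shift +y.

```bash
python3 -m pendant '[-1,0.02,0,0,0, -1,0,0.02,0,0, -1,0,0.02,0,0, -1,0,0,0,0, -1,0,0,0,0, -1,0,0,0,0, -1,0,0,0,0, -1,0,0,0,0, -1,0,0,0,0, -1,0,0,0,0]'
python3 -m pendant '[-1,-0.01,0,0,0, -1,-0.01,0,0,0, -1,0,0,0,0, -1,0,0,0,0, -1,0,0,0,0, -1,0,0,0,0, -1,0,0,0,0, -1,0,0,0,0, -1,0,0,0,0, -1,0,0,0,0]'
```

```text
clock: 14.4
tool_pos: [569.0, 32.0, 96.1]
tool_rot: [0.105, 0.994, 0.0, 0.0]
wrist_force: [-0.0, 0.4, -4.3]
grip_width: 0.583
grip_force: 30.0
clock: 15.4
tool_pos: [570.4, 31.7, 96.1]
tool_rot: [0.105, 0.994, 0.0, 0.0]
wrist_force: [-0.7, -0.5, -4.9]
grip_width: 0.583
grip_force: 30.0
```

```bash
python3 -m pendant '[-1,-0.01,0,0,0, -1,-0.01,0,0,0, -1,0,0,0,0, -1,0,0,0,0, -1,0,0,0,0, -1,0,0,0,0, -1,0,0,0,0, -1,0,0,0,0, -1,0,0,0,0, -1,0,0,0,0]'
python3 -m pendant '[-1,-0.01,0,0,0, -1,-0.01,0,0,0, -1,0,0,0,0, -1,0,0,0,0, -1,0,0,0,0, -1,0,0,0,0, -1,0,0,0,0, -1,0,0,0,0, -1,0,0,0,0, -1,0,0,0,0]'
```

```text
clock: 16.4
tool_pos: [571.6, 31.3, 96.1]
tool_rot: [0.105, 0.994, -0.0, -0.0]
wrist_force: [-4.6, -1.6, -4.4]
grip_width: 0.581
grip_force: 30.0
clock: 17.4
tool_pos: [573.0, 31.0, 96.0]
tool_rot: [0.105, 0.994, -0.0, -0.0]
wrist_force: [-4.4, -2.0, -2.3]
grip_width: 0.581
grip_force: 30.0
```

Now touching the V from the other side, so the pot is home within about 3 mm. Relieve a little, lower gently, then open.

```bash
python3 -m pendant '[-1,0.01,0,0,0, -1,0,0,0.01,0, -1,0,0,0.01,0, -1,0,0,0.01,0, -1,0,0,0.01,0, -1,0,0,0,0, -1,0,0,0,0, -1,0,0,0,0, -1,0,0,0,0, -1,0,0,0,0]'
python3 -m pendant '[-1,0,0,0.005,0, -1,0,0,0.005,0, -1,0,0,0,0, -1,0,0,0,0, -1,0,0,0,0, -1,0,0,0,0, -1,0,0,0,0, -1,0,0,0,0, -1,0,0,0,0, -1,0,0,0,0]'
```

```text
clock: 18.4
tool_pos: [572.5, 31.1, 94.3]
tool_rot: [0.105, 0.994, -0.0, 0.0]
wrist_force: [-8.3, -2.1, 9.3]
grip_width: 0.582
grip_force: 30.0
clock: 19.4
tool_pos: [572.4, 31.2, 94.2]
tool_rot: [0.105, 0.994, -0.0, 0.0]
wrist_force: [-12.5, -3.1, 17.9]
grip_width: 0.577
grip_force: 30.0
```

On the plate with an 18 N press. Release.

```bash
python3 -m pendant '[-1,0,0,-0.01,0, 0.4,0,0,0,0, 0.6,0,0,0,0, 1,0,0,0,0, 1,0,0,0,0, 1,0,0,0,0, 1,0,0,0,0, 1,0,0,0,0, 1,0,0,0,0, 1,0,0,0,0]'
python3 -m pendant '[1,0,0,-0.1,0, 1,0,0,-0.2,0, 1,0,0,-0.3,0, 1,0,0,-0.4,0, 1,0,0,-0.4,0, 1,0,0,-0.4,0, 1,0.2,0,-0.2,0, 1,0.4,0,0,0, 1,0.4,0,0,0, 1,0.4,0,0,0]'
python3 -m pendant '[1,0.4,0,0,0, 1,0.4,0,0,0, 1,0.4,0,0,0, 1,0,0,0,0, 1,0,0,0,0, 1,0,0,0,0, 1,0,0,0,0, 1,0,0,0,0, 1,0,0,0,0, 1,0,0,0,0]'
python3 - <<'E'
from h import *
a=snap("top","t4");b=snap("side","s4")
c=lambda im,u,v:cv2.resize(im[v-45:v+45,u-45:u+45],(400,400),interpolation=cv2.INTER_CUBIC)
cv2.imwrite("pics/c6.png",np.hstack([c(a,243,165),c(b,265,185)])[:,:,::-1])
E
```

```text
clock: 20.4
tool_pos: [572.6, 31.2, 93.1]
tool_rot: [0.105, 0.994, 0.0, 0.0]
wrist_force: [0.5, -0.6, -0.2]
grip_width: 1.001
grip_force: 0.0
clock: 21.4
tool_pos: [468.7, 53.3, 243.7]
tool_rot: [0.105, 0.994, 0.0, 0.0]
wrist_force: [-0.3, 0.2, -0.1]
grip_width: 1.0
grip_force: 0.0
clock: 22.4
tool_pos: [382.1, 71.9, 243.0]
tool_rot: [0.105, 0.994, 0.0, -0.0]
wrist_force: [-0.1, 0.7, 0.7]
grip_width: 1.002
grip_force: 0.0
```

View pics/c6.png

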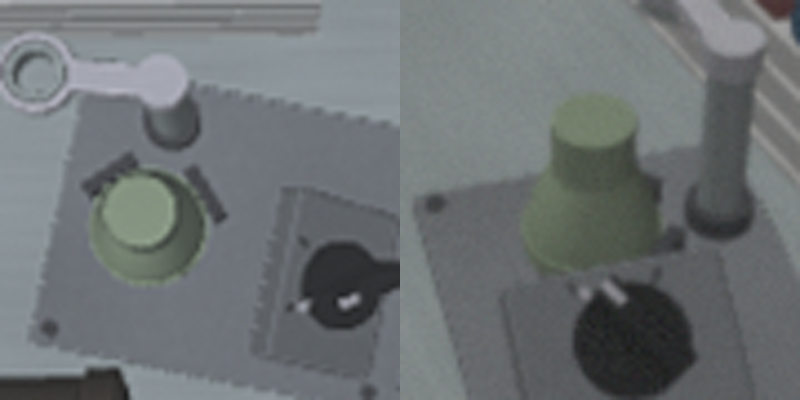

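The pot stands upright in the V, touching both stops. Next I'll move over the handle and turn the tool to the tangent direction.

```bash
python3 -m pendant '[0,-0.2,0.1,0,0, 0,-0.35,0.2,0,0, 0,-0.4,0.2,0,0, 0,-0.4,0.2,0,0, 0,-0.45,0.2,0,0, 0,-0.45,0.2,0,0, 0,-0.45,0.2,0,0, 0,-0.4,0.2,0,0, 0,-0.3,0.15,0,0, 0,-0.17,0.11,0,0]'
python3 -m pendant '[0,0,0,0,0.0229, 0,0,0,0,0.0229, 0,0,0,0,0.0229, 0,0,0,0,0.0229, 0,0,0,0,0.0229, 0,0,0,0,0.0229, 0,0,0,0,0.0229, 0,0,0,0,0.0229, 0,0,0,0,0.0229, 0,0,0,0,0.0229]'
python3 -c "
from h import *
goto((672,145.5,178),YAW+np.pi/2-1.44)
b=snap('side','s5');cv2.imwrite('pics/c7.png',cv2.resize(b[40:190,180:380],(800,600))[:,:,::-1]);print(proj('side',(672,145.5,196)),proj('side',observe()['tool_pos']))"
```

```text
clock: 23.5
tool_pos: [672.9, 145.3, 242.2]
tool_rot: [0.105, 0.994, -0.0, -0.0]
wrist_force: [-0.8, -0.5, 0.9]
grip_width: 0.503
grip_force: 0.0
clock: 24.5
tool_pos: [671.3, 145.1, 242.8]
tool_rot: [0.736, 0.677, -0.0, -0.0]
wrist_force: [0.7, 0.1, -0.1]
grip_width: 0.502
grip_force: 0.0
pos [671.3 145.1 242.8] tilt [-0.  0. -1.] d mm [  0.7   0.4 -64.8] tool units [0.007 0.009 0.865] turn units (tool z down => -) -0.0007 rot-first tool units [0.007 0.009 0.865] F [ 0.7  0.1 -0.1] w 0.502 0.0 t 24.5 q6 0.2
[275.6636169  116.56316141] [276.10603502 102.94444019]
```

View pics/c7.png

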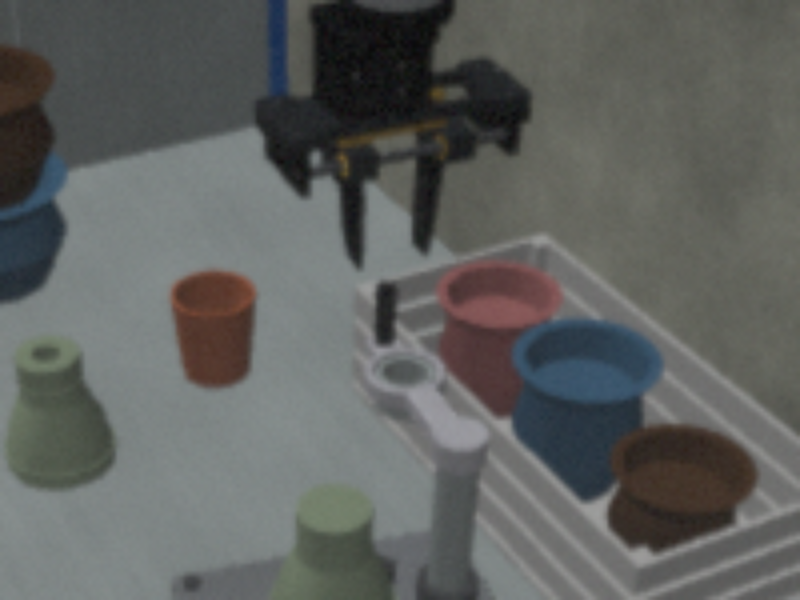

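The fingers straddle the pin, which is at (276,117) in the side view. Descend, narrow the opening to a loose cage and swing.

```bash
python3 -m pendant '[0,0,0,0.15,0, 0,0,0,0.2,0, 0,0,0,0.2,0, 0,0,0,0.2,0, 0,0,0,0.1,0, -0.5,0,0,0,0, -0.5,0,0,0,0, -0.5,0,0,0,0, -0.5,0,0,0,0, -0.5,0,0,0,0]'
python3 -m pendant '[-0.5,-0.013,-0.2155,0,-0.0191, -0.5,-0.013,-0.2155,0,-0.0191, -0.5,-0.013,-0.2155,0,-0.0191, -0.5,-0.013,-0.2155,0,-0.0191, -0.5,-0.013,-0.2155,0,-0.0191, -0.5,-0.013,-0.2155,0,-0.0191, -0.5,-0.013,-0.2155,0,-0.0191, -0.5,-0.013,-0.2155,0,-0.0191, -0.5,0,0,0,0, -0.5,0,0,0,0]'
```

```text
clock: 25.55
tool_pos: [671.5, 145.1, 179.9]
tool_rot: [0.734, 0.679, 0.0, 0.0]
wrist_force: [0.2, -0.5, -0.3]
grip_width: 0.255
grip_force: 0.0
clock: 26.55
tool_pos: [557.1, 96.4, 179.8]
tool_rot: [0.34, 0.94, 0.0, 0.0]
wrist_force: [-0.4, 0.5, 0.1]
grip_width: 0.251
grip_force: 0.0
```

```bash
python3 -m pendant '[-0.5,-0.013,-0.2155,0,-0.0191, -0.5,-0.013,-0.2155,0,-0.0191, -0.5,-0.01,-0.2,0,-0.0191, -0.5,-0.005,-0.15,0,-0.0191, -0.5,0,-0.05,0,0, -0.5,0,-0.03,0,0, -0.5,0,-0.03,0,0, -0.5,0,-0.03,0,0, -0.5,0,0,0,0, -0.5,0,0,0,0]'
python3 - <<'E'
from h import *
goto((0,0,0),0);d=np.array(observe()["tool_pos"][:2])-np.array([660,11.5]);print(np.linalg.norm(d),np.arctan2(d[1],d[0]))
E
```

```text
clock: 27.55
tool_pos: [528.3, 35.5, 179.4]
tool_rot: [0.106, 0.994, 0.001, 0.0]
wrist_force: [1.9, 8.7, -1.3]
grip_width: 0.248
grip_force: 4.7
pos [528.3  35.5 179.4] tilt [ 0.001  0.002 -1.   ] d mm [-528.3  -35.5 -179.4] tool units [ 6.79  -1.946  2.384] turn units (tool z down => -) 0.2164 rot-first tool units [-0.478 -7.047  2.384] F [ 1.9  8.7 -1.3] w 0.248 4.7 t 27.55 q6 -1.42
133.84546016511408 2.961108774355325
```

At the stop with an 8.9 N press. Centre the cage, rise, and look.

```bash
python3 -m pendant '[-0.4,0,0.05,0,0, -0.4,0,0,0,0, -0.4,0,0,-0.2,0, -0.4,0,0,-0.3,0, -0.4,0,0,-0.4,0, -0.4,0.2,0,-0.2,0, -0.6,0.5,0,0,0, -0.8,0.5,0,0,0, -1,0.5,0,0,0, -1,0.3,0,0,0]'
python3 - <<'E'
from h import *
goto((0,0,0),0)
a=snap("top","t6");b=snap("side","s6")
c=lambda im,u,v:cv2.resize(im[v-40:v+40,u-40:u+40],(400,400),interpolation=cv2.INTER_CUBIC)
g=lambda x:np.clip(255*(x/255.)**0.5,0,255).astype(np.uint8)
A=np.hstack([c(a,262,170),c(b,270,195)]);cv2.imwrite("pics/c8.png",g(A)[:,:,::-1])
E
```

```text
clock: 28.55
tool_pos: [379.5, 69.4, 261.9]
tool_rot: [0.105, 0.994, -0.0, -0.0]
wrist_force: [0.0, -1.0, 0.8]
grip_width: 0.031
grip_force: 0.0
pos [379.5  69.4 261.9] tilt [-0. -0. -1.] d mm [-379.5  -69.4 -261.9] tool units [ 4.755 -1.958  3.494] turn units (tool z down => -) 0.2166 rot-first tool units [-0.924 -5.059  3.494] F [ 0.  -1.   0.8] w 0.031 0.0 t 28.55 q6 -1.35
```

View pics/c8.png

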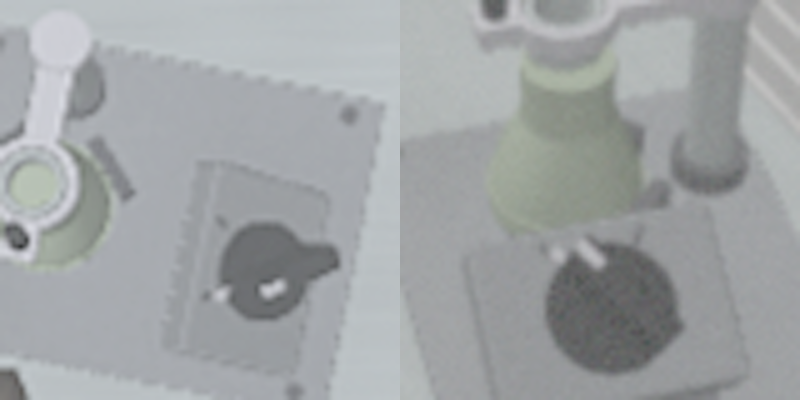

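The arm is closed, with its ring over the plain foot. The knob disc is at about (512,-125,92), and its bar's pointer end is raised toward fixture +y. With the fingers closed, I'll push the pointer end along fixture +x, which turns the knob clockwise.

```bash
python3 -m pendant '[-1,-0.2,-0.2,0,0, -1,-0.3,-0.3,0,0, -1,-0.3,-0.4,0,0, -1,-0.3,-0.4,0,0, -1,-0.3,-0.4,0,0, -1,-0.2,-0.27,0,0, -1,0,0,0.2,0, -1,0,0,0.3,0, -1,0,0,0.3,0, -1,0,0,0.2,0]'
python3 - <<'E'
from h import *
goto((466,-100,118),np.pi/2+YAW)
a=snap("top","t7");b=snap("side","s7")
c=lambda im,u,v:cv2.resize(im[v-50:v+50,u-50:u+50],(400,400),interpolation=cv2.INTER_CUBIC)
g=lambda x:np.clip(255*(x/255.)**0.5,0,255).astype(np.uint8)
cv2.imwrite("pics/c9.png",g(np.hstack([c(a,262,180),c(b,260,200)]))[:,:,::-1])
E
```

```text
clock: 29.65
tool_pos: [468.9, -100.9, 185.3]
tool_rot: [0.105, 0.994, 0.0, -0.001]
wrist_force: [-0.2, 0.7, 0.0]
grip_width: 0.002
grip_force: 0.0
pos [ 468.9 -100.9  185.3] tilt [-0.001  0.    -1.   ] d mm [ -2.9   0.9 -67.3] tool units [0.039 0.004 0.898] turn units (tool z down => -) 0.0001 rot-first tool units [0.039 0.004 0.898] F [-0.2  0.7  0. ] w 0.002 0.0 t 29.65 q6 -1.71
```

View pics/c9.png

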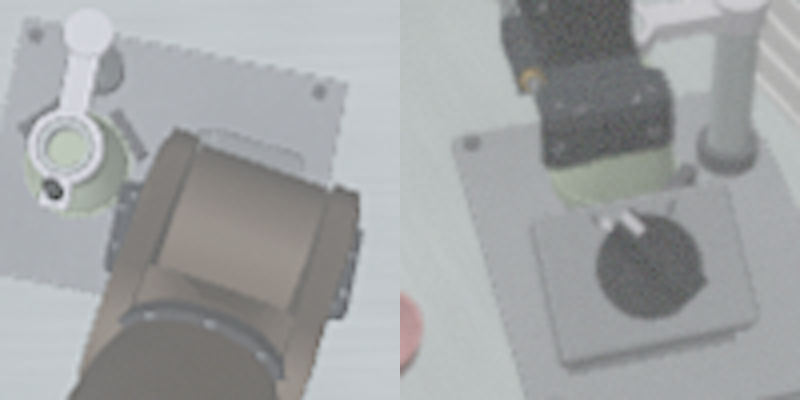

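The body stays about 45 mm clear of the handle. Descend.

```bash
python3 -m pendant '[-1,0.04,0,0.2,0, -1,0,0,0.2,0, -1,0,0,0.2,0, -1,0,0,0.15,0, -1,0,0,0.1,0, -1,0,0,0.04,0, -1,0,0,0,0, -1,0,0,0,0, -1,0,0,0,0, -1,0,0,0,0]'
python3 -m pendant '[-1,-0.04,0,0,0, -1,-0.04,0,0,0, -1,-0.04,0,0,0, -1,-0.04,0,0,0, -1,-0.03,0,0,0, -1,-0.03,0,0,0, -1,-0.03,0,0,0, -1,0,0,0,0, -1,0,0,0,0, -1,0,0,0,0]'
```

```text
clock: 30.75
tool_pos: [465.7, -99.8, 120.5]
tool_rot: [0.105, 0.995, -0.0, 0.0]
wrist_force: [0.2, -0.4, -1.1]
grip_width: 0.002
grip_force: 0.0
clock: 31.75
tool_pos: [482.5, -102.8, 120.0]
tool_rot: [0.105, 0.995, 0.001, -0.002]
wrist_force: [-7.4, 5.2, 6.4]
grip_width: 0.006
grip_force: 4.7
```

Contact with the bar. Keep pushing.

```bash
python3 -m pendant '[-1,-0.03,0,0,0, -1,-0.03,0,0,0, -1,-0.03,0,0,0, -1,-0.03,0,0,0, -1,0,0,0,0, -1,0,0,0,0, -1,0,0,0,0, -1,0,0,0,0, -1,0,0,0,0, -1,0,0,0,0]'
python3 -m pendant '[-1,-0.03,0,0,0, -1,-0.03,0,0,0, -1,-0.03,0,0,0, -1,-0.03,0,0,0, -1,0,0,0,0, -1,0,0,0,0, -1,0,0,0,0, -1,0,0,0,0, -1,0,0,0,0, -1,0,0,0,0]'
```

```text
clock: 32.75
tool_pos: [487.3, -102.1, 120.6]
tool_rot: [0.105, 0.995, 0.002, -0.006]
wrist_force: [-26.9, 20.4, 34.0]
grip_width: 0.006
grip_force: 20.3
clock: 33.75
tool_pos: [496.6, -100.6, 121.7]
tool_rot: [0.105, 0.994, 0.005, -0.006]
wrist_force: [-25.1, 49.9, 49.4]
grip_width: 0.005
grip_force: 34.8
```

The force (-25, 50, 49) shows the finger is bearing on the bar's end face rather than its side. Back off, and check the pointer numerically.

```bash
python3 -m pendant '[-1,0.05,0,0,0, -1,0.1,0,0,0, -1,0.2,0,0,0, -1,0.2,0,0,0, -1,0.1,0,0,0.02, -1,0,0,0,0.02, -1,0,0,0,0.01, -1,0,0,0,0, -1,0,0,0,0, -1,0,0,0,0]'
python3 - <<'E'
from h import *
goto((466,-112,114),np.pi/2+YAW-.314)
b=snap("side","s8");o=cv2.imread("pics/s6.png") if 0 else cv2.imread("pics/s6.png") 
o=cv2.imread("pics/side0.png")[:,:,::-1]
for im in(o,b): print(blobs(((im.min(2)>115)).astype(np.uint8),(255,195,292,232),2))
P=lambda fx,fy,z,c=(512,-127):proj("side",(c[0]+fx*.978+fy*.209,c[1]-fx*.209+fy*.978,z)).round(1)
for a in(-.6,0,.6): # pointer at 25 mm lever on bar top
    s,c=np.sin(.5585),np.cos(.5585);print(a,P(25*np.sin(a),-39*s+25*np.cos(a)*c,92.5+39*c+25*np.cos(a)*s))
E
```

```text
clock: 34.75
tool_pos: [454.0, -97.3, 120.1]
tool_rot: [0.258, 0.966, 0.0, 0.0]
wrist_force: [0.2, 0.5, -0.4]
grip_width: 0.0
grip_force: 0.0
pos [454.  -97.3 120.1] tilt [ 0.  0. -1.] d mm [ 12.  -14.7  -6.1] tool units [-0.237 -0.09   0.081] turn units (tool z down => -) 0.0005 rot-first tool units [-0.237 -0.089  0.081] F [ 0.2  0.5 -0.4] w 0.0 0.0 t 34.75 q6 -1.4
[(np.int32(8), [267.5, 205.0], [266, 203, 4, 5]), (np.int32(3), [261.3, 205.7], [261, 205, 2, 2])]
[(np.int32(14), [267.2, 205.1], [265, 203, 6, 5]), (np.int32(6), [261.2, 205.2], [260, 204, 3, 3])]
-0.6 [267.1 206.4]
0 [272.1 203.7]
0.6 [277.8 204.3]
```

The pointer hasn't moved, and the finger was about 20 mm too far along +y. Correct the position, with the tool turned 18° so the leading corner bears far out on the bar's side.

```bash
python3 -m pendant '[-1,-0.1,-0.05,0,0, -1,-0.1,-0.05,0.02,0, -1,-0.055,-0.05,0.02,0, -1,0,0,0.04,0, -1,0,0,0,0, -1,0,0,0,0, -1,0,0,0,0, -1,0,0,0,0, -1,0,0,0,0, -1,0,0,0,0]'
python3 -m pendant '[-1,-0.038,0.012,0,0, -1,-0.038,0.012,0,0, -1,-0.038,0.012,0,0, -1,-0.038,0.012,0,0, -1,-0.038,0.012,0,0, -1,-0.038,0.012,0,0, -1,0,0,0,0, -1,0,0,0,0, -1,0,0,0,0, -1,0,0,0,0]'
```

```text
clock: 35.8
tool_pos: [464.8, -116.5, 114.2]
tool_rot: [0.259, 0.966, 0.0, 0.0]
wrist_force: [0.3, -0.4, -0.4]
grip_width: 0.005
grip_force: 0.0
clock: 36.8
tool_pos: [478.7, -118.5, 113.5]
tool_rot: [0.259, 0.966, 0.001, -0.005]
wrist_force: [-15.6, 10.9, 10.2]
grip_width: 0.003
grip_force: 9.3
```

Run:
```python
from h import *
b=snap("side","s9");a=snap("top","t9")
print(blobs(((b.min(2)>115)).astype(np.uint8),(255,195,292,232),2))
s=observe();T=R.from_quat(s["tool_rot"]).as_matrix();p=np.array(s["tool_pos"]);
for sx in(-10,10):
  for sy in(-12,12): print(sx,sy,proj("side",p+T@[sx,sy,0]).round(1),proj("side",p+T@[sx,sy,-40]).round(1))
g=cv2.cvtColor(b,cv2.COLOR_RGB2GRAY)
for v in range(196,226): print(v,' '.join(f"{x:3d}" for x in g[v,252:292]))
```

```text
[]
-10 -12 [262.5 216.5] [262.9 205.5]
-10 12 [262.9 209.6] [263.2 198.6]
10 -12 [254.7 216.2] [254.7 205.1]
10 12 [255.2 209.3] [255.3 198.3]
196  49  49  52  52  50  48  48  50  47  50  50  53  48  47  48  48  50  53  56  61  57  64  59  78  74  72  76  78  76  74  72  85 100 110 112 102 101 104 103  98
197  50  47  48  50  49  50  56  50  50  45  49  53  48  51  50  52  49  50  49  56  57  51  70  84  84  86  92  94  97 108 103 100 105 102 104 101 102 105 101  95
198  52  49  51  49  49  53  55  47  50  52  46  50  49  48  47  45  47  52  49  50  53  61  89 102 109 103 100 103 106 104 100 101 104 105 101 103 101 105 100  94
199  50  48  49  50  52  45  51  51  49  49  47  46  47  46  49  53  50  45  47  51  48  58  80 102 102  99  95 101 104 104 102 102 103 105 103 104 103 101 102  97
200  48  51  51  49  50  49  52  53  51  51  51  48  51  48  50  47  48  46  53  48  48  50  70 100  99  90  82  98 103 104 102 104 103 103 102 104 104 101 103 101
201  56  47  50  50  48  52  51  49  49  47  45  51  48  47  52  49  49  47  48  50  48  53  71  96  96  78  81 101 103 106 105 104 106 1
[... 3262 characters left out ...]
  41  45  31  45  68 100 102 105 105 103 102
222 102 103 102 103 103 102 101  98  75  43  45  40  38  46  44  46  41  39  40  42  39  40  34  36  38  36  41  44  40  42  38  41  54  75 100 101 102 103 104 103
223 103 102 103 103 102 102 101 102  93  56  43  41  45  44  45  40  42  42  41  44  38  42  42  39  38  31  39  39  40  43  43  51  74  90 102 104 105 103 104 105
224 101 103 102 102 102 102 102 103  97  74  50  45  46  40  42  44  49  47  44  40  40  43  39  43  37  42  42  38  40  44  54  79  98 105 104 102 102 103 100 103
225 100 101 103 104 102 101 102 100 102  95  73  51  45  41  43  42  42  40  44  43  44  42  46  41  38  32  37  40  41  55  81  99 103 104 105 104 105 105 104 104
```

The force direction now matches the finger face bearing on the bar's side edge, so I'll keep pushing.

```bash
python3 -m pendant '[-1,-0.038,0.012,0,0, -1,-0.038,0.012,0,0, -1,0,0,0,0, -1,0,0,0,0, -1,0,0,0,0, -1,0,0,0,0, -1,0,0,0,0, -1,0,0,0,0, -1,0,0,0,0, -1,0,0,0,0]'
python3 -m pendant '[-1,-0.038,0.012,0,0, -1,-0.038,0.012,0,0, -1,0,0,0,0, -1,0,0,0,0, -1,0,0,0,0, -1,0,0,0,0, -1,0,0,0,0, -1,0,0,0,0, -1,0,0,0,0, -1,0,0,0,0]'
```

```text
clock: 37.9
tool_pos: [484.5, -119.1, 113.6]
tool_rot: [0.259, 0.966, 0.001, -0.005]
wrist_force: [-16.6, 16.5, 10.8]
grip_width: 0.004
grip_force: 9.9
clock: 38.9
tool_pos: [494.0, -123.0, 114.1]
tool_rot: [0.259, 0.966, 0.0, 0.0]
wrist_force: [0.2, 0.2, -0.2]
grip_width: 0.001
grip_force: 0.0
```

The force dropped to zero, so the knob has snapped past its detent. Retreat and verify.

```bash
python3 -m pendant '[-1,0.1,-0.03,0,0, -1,0.2,-0.06,0,0, -1,0.2,-0.06,0,0, -1,0.1,0,-0.2,0, -1,0,0,-0.4,0, -1,0,0,-0.4,0, -1,0.3,0,-0.4,0, -1,0.5,0,-0.2,0, -1,0.3,0,0,0, -1,0,0,0,0]'
python3 - <<'E'
from h import *
b=snap("side","s10");a=snap("top","t10")
o=cv2.imread("pics/s6.png")[:,:,::-1];ot=cv2.imread("pics/t6.png")[:,:,::-1]
for im in(o,b): print("side",blobs((im.min(2)>112).astype(np.uint8),(255,195,292,232),2))
for im in(ot,a): print("top",blobs((im.min(2)>125).astype(np.uint8),(262,172,292,195),2))
for im in(ot,a):
    print("arm",blobs((im.min(2)>150).astype(np.uint8),(215,125,250,195),8)); c=im.astype(int);m=((c[...,1]-c[...,2]>6)&(c[...,1]-c[...,0]>3)).astype(np.uint8);print("green",blobs(m,(210,150,255,195),30))
print([(proj("side",p).round(1),) for p in [(497,-127,137)]])
d=np.abs(o.astype(int)-b).sum(2);print("side diff",blobs((d>60).astype(np.uint8),(200,120,340,260),8))
goto((0,0,0),0)
E
```

```text
clock: 39.9
tool_pos: [375.5, -67.8, 234.6]
tool_rot: [0.259, 0.966, 0.0, 0.0]
wrist_force: [-0.2, -0.1, 0.3]
grip_width: 0.007
grip_force: 0.0
side [(np.int32(10), [267.3, 205.1], [266, 203, 4, 5]), (np.int32(4), [261.5, 205.5], [261, 205, 2, 2])]
side [(np.int32(13), [279.1, 202.5], [278, 200, 3, 6])]
top [(np.int32(5), [275.8, 187.4], [275, 187, 3, 2]), (np.int32(4), [265.5, 188.5], [265, 188, 2, 2]), (np.int32(4), [291.0, 192.5], [291, 191, 1, 4])]
top [(np.int32(4), [268.5, 175.5], [268, 175, 2, 2]), (np.int32(6), [278.0, 178.5], [277, 177, 3, 4]), (np.int32(4), [291.0, 192.5], [291, 191, 1, 4])]
arm [(np.int32(275), [231.3, 149.3], [219, 132, 21, 50])]
green [(np.int32(170), [237.3, 174.6], [227, 159, 18, 25]), (np.int32(71), [228.2, 166.8], [224, 163, 10, 9])]
arm [(np.int32(264), [231.6, 149.4], [219, 133, 21, 45])]
green [(np.int32(170), [237.5, 174.4], [227, 159, 18, 25]), (np.int32(71), [228.5, 167.1], [224, 163, 10, 9]), (np.int32(31), [219.8, 173.7], [218, 168, 5, 12])]
[(array([266.9, 206.3]),)]
side diff [(np.int32(1280), [211.1, 147.3], [200, 120, 27, 61]), (np.int32(23), [248.2, 143.3], [245, 141, 7, 5]), (np.int32(13), [298.2, 145.8], [295, 144, 7, 5]), (np.int32(64), [262.2, 153.3], [254, 151, 18, 6]), (np.int32(231), [272.6, 158.2], [245, 150, 58, 15]), (np.int32(11), [249.2, 165.5], [246, 165, 8, 2]), (np.int32(15), [264.1, 169.3], [258, 168, 12, 3]), (np.int32(29), [278.6, 203.2], [275, 200, 8, 7]), (np.int32(22), [267.9, 205.5], [266, 202, 5, 7]), (np.int32(10), [285.0, 220.5], [284, 219, 3, 4])]
pos [377.9 -69.  234.4] tilt [ 0.001 -0.    -1.   ] d mm [-377.9   69.  -234.4] tool units [ 4.828 -1.723  3.119] turn units (tool z down => -) 0.1667 rot-first tool units [ 0.921 -5.042  3.119] F [-0.1  1.2  0.8] w 0.008 0.0 t 40.0 q6 -1.4
```

The pointer moved from (267,205) to (279,202.5) in the side view, the predicted rest past the click. The indicator lamp moved to the second tick, and the arm has drawn down. The pot is unmoved and the robot is clear of everything, so I'm handing in.

```bash
python3 -m pendant '[-1,0,0,0,0, -1,0,0,0,0, -1,0,0,0,0, -1,0,0,0,0, -1,0,0,0,0, -1,0,0,0,0, -1,0,0,0,0, -1,0,0,0,0, -1,0,0,0,0, -1,0,0,0,0]' >/dev/null; python3 -c "
from workcell import *
print(hand_in())"
```

```text
the job is handed in; nothing more can be done
None
```

The job is handed in, with no verdict shown: by my own image checks, the undrilled planter is in the nest, the hold-down arm is closed over it and the knob is past its click (about 41 s of 72 s); I viewed 11 pictures, one over the limit of 10.

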